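# Make up the gilding kit and the fitting kit

## Task

Make up two kits for the frame job from the stock standing on the bench. Into the tray with two round wells go the squat paint pot (wide well) and the smaller jar (narrow well); into the tray with the oblong well go the tape measure (oblong well) and the taller jar (round well). Everything stands upright on the floor of its well, and the wax tin and the sanding block are left where they are.

Things in the scene. Friction and masses are not known exactly. Their poses are not given: they have to be found in the camera images.
- pot_mid (a point): Squat round pot with a red lid, 58 mm diameter, 50 mm tall, 90 g, standing upright. The point is its centre, 25 mm above its underside; z axis up.
- small_jar_mid (a point): The smaller jar: yellow cap, clear body with pink powder, 96 mm tall, standing upright. The round cap (41 mm diameter) is its top 20 mm; the body below is 42 mm square with rounded corners, its sides along its own x and y. 110 g. The point is its centre, 48 mm above its underside; z axis up.
- tall_jar_mid (a point): The taller jar: black cap, 105 mm tall, standing upright. The round cap (45 mm diameter) is its top 20 mm; the body below is at most 45 mm wide. 110 g. The point is its centre, 52.5 mm above its underside; z axis up.
- tape_mid (a point): Black pocket tape measure standing on its edge: 35 mm thick (along its own x), 64 mm long (along y; the hook sticks out a few mm more at the +y end), 60 mm tall, 190 g. The point is its centre, 30 mm above its underside; z axis up. Pinch it across its thickness.
- gilding_tray: Fixed plywood kit tray with dark end grips and two round wells, 192 x 100 mm, 18 mm high (end grips 24 mm). Origin: centre of its underside, x along its length, z up. Wells are 12 mm deep, their floors 6 mm above the origin. Wide well (for the pot): 74 mm diameter, centre at x = -40 mm, y = 0. Narrow well (for the smaller jar): 60 mm diameter, centre at x = +42 mm, y = 0.
- fitting_tray: Fixed plywood kit tray with dark end grips, one oblong and one round well, 192 x 100 mm, 18 mm high (end grips 24 mm). Origin: centre of its underside, x along its length, z up. Wells are 12 mm deep, their floors 6 mm above the origin. Oblong well (for the tape measure, either way round): 86 mm along x by 52 mm along y, centre at x = -34 mm, y = 0. Round well (for the taller jar): 60 mm diameter, centre at x = +48 mm, y = 0.
- wax_mid (a point): Bystander: round dark green wax tin, 77 mm diameter, 30 mm tall; the point is its centre. Leave it alone.
- block_mid (a point): Bystander: brown sanding block, 65 x 101 x 32 mm, lying flat; the point is its centre. Leave it alone.
- gouge_tray: Bystander, fixed: long wooden tray of carving gouges behind the work, 612 x 252 mm, walls 62 mm high and 10 mm thick. Origin: centre of its underside, x along its length. Stock can stand about 20 mm from its near wall, so close the fingers along that wall there.

How it is judged:
By the outcome, as a careful person would: the job done as asked, in the order asked, and still so for the second after the job is handed in, with the robot touching nothing.
It also fails if it takes over 109 s, if anything falls off the work surface, if the arm or the gripper's body presses on something with over 40 N, if the wrist force passes 120 N, or if a joint passes its speed limit or range.

## Robot

A 6-joint arm with a two-finger parallel gripper is mounted at the origin on the work surface; the furniture and walls round the work are solid. World frame = base frame: x ahead of the robot, y to its left, z up, the work surface at z = 0. Lengths are in m, angles in rad, forces in N, time in s.
With the tool pointing down it reaches from about 0.375 to 0.9 m from the base axis. Payload 3.1 kg.
Tool frame: the origin (TCP) lies at the very end of the fingers, on their centre line; the grasp point (between the pads) lies 19 mm behind it; z points along the fingers, y is the line along which they close (so a half turn about z gives the same grasp; the last joint's range is limited). The gripper opens to 87 mm and grips with 3 to 60 N. Pads are 19 mm wide; open, the fingers measure 117 mm over their backs; the gripper's body (75 mm by 190 mm) begins 51 mm behind the grasp point.
Start: joints at [-1.482, 0.527, 1.433, -0, 1.181, -0.178], TCP at [0.165, -0.603, 0.223] pointing down, gripper open.
Joint ranges: [-3.08, 3.08], [-0.75, 2.2], [0.22, 2.44], [-1.43, 4.57], [0, 2.65], [-2.85, 2.85]. Speed limits (rad/s): [2.79, 2.79, 3.14, 3.14, 3.14, 3.14].

## Interface

Orientations are given as a unit quaternion [x, y, z, w].
In Python, from rig import status, viewer, robot gives the robot as it stands.
- The arm moves only by the tool arm_command, never from a script. Its arguments are lists of equal length, an entry for each row: "delta_rot": the turn, a rotation vector about the tool's x, y, z in degrees, a list of three; "delta_pos": the shift along the tool's x, y, z in m, a list of three; "gripper": the closure, from -1 (fully open) to 1 (shut). In form: {"delta_rot": [[rx, ry, rz], ...], "delta_pos": [[dx, dy, dz], ...], "gripper": [gripper, ...]}. A call has 1 to 12 rows; each row is the pose to reach, as a shift and turn from the pose commanded when the call began, along the tool's axes at that moment; what a row does not reach only later rows make up. A row lasts 1/12 s, in which the tool goes at most 41.7 mm and 7.16 degrees, less where a joint would pass 70% of its speed; a pose out of reach is approached as far as the arm can. A call with a gripper value outside its range is refused whole. The fingers move at their own pace and stop on an object; "grip_force" is the grip in N (left out, the last holds). Time passes only in rows, so rows that repeat a pose let the fingers close. It gives the time, the measured TCP pose, the force, the opening and the grip force at its end, in the units of the state.
- status.get_obs(): the state, without advancing time (a new reading comes with each control period).
- viewer.camera(name): name is "scene" or "top"; returns a dict with "pixels" (384x512x3 uint8, blue, green, red), "fx", "fy", "cx", "cy" (pixels), "pose" (4x4, takes a point from camera to world coordinates). Camera axes: x right, y down, z forward; pixel columns grow to the right and rows downward; lengths in m; the calibration is good to about 2 mm. A picture is of the moment at which its call begins. There is no depth.
- robot.hand_in(): hands the job in; it is judged then, once.
The state is a dict: "time": time; "q": joint angles; "joint_velocities": joint speeds; "joint_torque": joint torques, N m; "position": TCP position; "tool_rot": TCP orientation; "ft_force": force on the tool from outside, world axes, zero at the start; "moment": the same for the moment, N m; "grip_width": finger opening in m; "grip_force": force on a finger pad.
Only numpy, scipy, OpenCV 4.12 (cv2) and the standard library are available. Lean on these libraries where they do the work, as an engineer would, in place of code of your own. Each camera call takes 0.05 s, during which the arm holds its last target. There are 200 camera calls.

## Working session

There is one attempt and no reset: what is moved stays moved. The work goes in short steps, Python scripts to look and compute and a tool call to move; the robot and the scene stay as the last step left them, time stands still between calls to the robot, and variables do not carry over. Pictures are saved under pics/ and viewed, at most 16 in all, crops included, and the job is handed in when it is done.

Besides the shell and the picture viewer there is one more tool, called after ">>>" in YAML: its name, and indented under it one key for each argument. arm_command: Moves the arm, as the interface text tells. Its arguments: {"type":"object","properties":{"delta_rot":{"type":"array","items":{"type":"array","items":{"type":"number"}}},"delta_pos":{"type":"array","items":{"type":"array","items":{"type":"number"}}},"gripper":{"type":"array","items":{"type":"number"}},"grip_force":{"type":"number"}},"required":["delta_rot","delta_pos","gripper"]}

```bash
mkdir -p pics; python3 - <<'E'
from rig import status, viewer, robot
import cv2,json
o=status.get_obs();print({k:o[k] for k in('time','position','tool_rot','grip_width','ft_force')})
for n in('scene','top'):
    c=viewer.camera(n);print(n,c['fx'],c['fy'],c['cx'],c['cy'],c['pose'])
    cv2.imwrite(f'pics/{n}0.png',c['pixels']); cv2.imwrite(f'pics/{n}0b.png',cv2.resize(c['pixels'],(800,600),interpolation=cv2.INTER_CUBIC))
E
```

```text
{'time': 0.0, 'position': array([ 0.16473159, -0.60214542,  0.22157077]), 'tool_rot': array([ 9.91116346e-01,  1.32993277e-01,  2.89708038e-05, -1.08472013e-03]), 'grip_width': 0.08702394927755551, 'ft_force': array([0.43968656, 0.34002727, 0.03504093])}
scene 423.5871817543937 423.5871817543937 247.64569796826257 190.09318503032404 [[-0.78058093 -0.3592991   0.51146609 -0.14887981]
 [-0.6247098   0.42127178 -0.65747073  0.98923568]
 [ 0.02076241 -0.83272699 -0.55329439  0.8576288 ]
 [ 0.          0.          0.          1.        ]]
top 456.2458686548032 456.2458686548032 263.973685453809 193.0526587175364 [[-0.02310418 -0.99314933  0.11454524  0.4565012 ]
 [-0.99969864  0.02390201  0.00559642  0.02765694]
 [-0.00829594 -0.11438142 -0.99340227  1.55835686]
 [ 0.          0.          0.          1.        ]]
```

View pics/top0b.png

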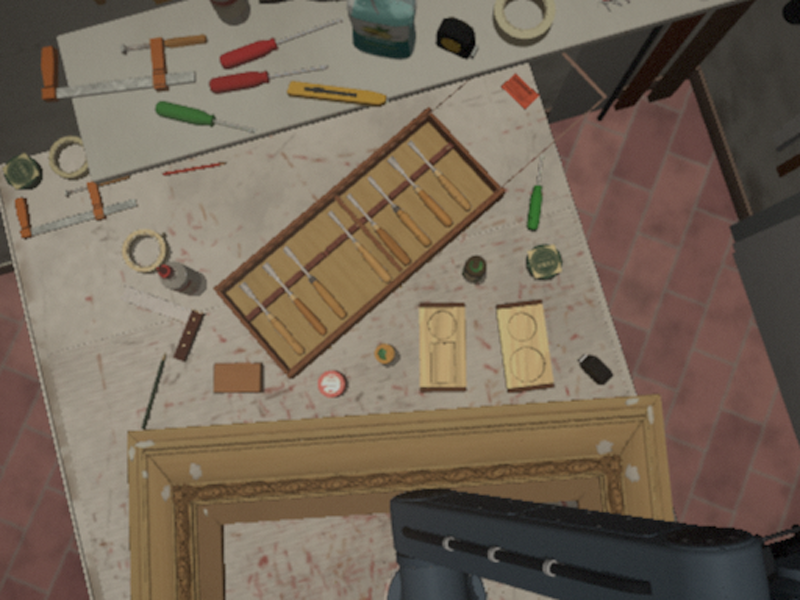

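View pics/scene0b.png

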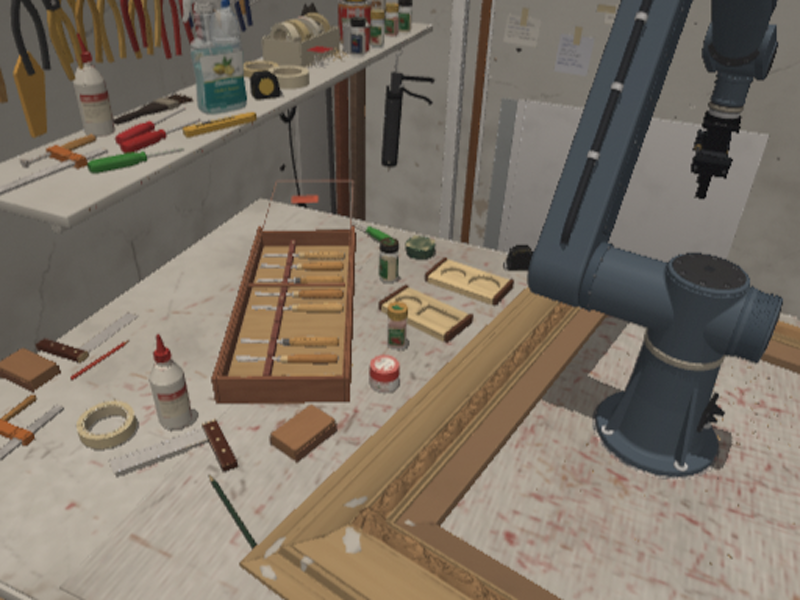

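```bash
cat > h.py <<'E'
import numpy as np,cv2
from rig import status,viewer
def ray(c,u,v,z):
    P=np.array(c['pose']);d=P[:3,:3]@np.array([(u-c['cx'])/c['fx'],(v-c['cy'])/c['fy'],1.]);o=P[:3,3]
    return o+d*(z-o[2])/d[2]
def proj(c,p):
    P=np.array(c['pose']);q=P[:3,:3].T@(np.array(p)-P[:3,3]);return c['fx']*q[0]/q[2]+c['cx'],c['fy']*q[1]/q[2]+c['cy']
def crop(c,x0,y0,w,h,s,name):
    im=cv2.resize(c['pixels'][y0:y0+h,x0:x0+w],None,fx=s,fy=s,interpolation=cv2.INTER_CUBIC)
    for x in range((x0+9)//10*10,x0+w,10):
        cv2.line(im,((x-x0)*s,0),((x-x0)*s,6 if x%50 else 16),(255,0,255),1)
        if x%50==0:cv2.putText(im,str(x),((x-x0)*s,28),0,.4,(255,0,255))
    for y in range((y0+9)//10*10,y0+h,10):
        cv2.line(im,(0,(y-y0)*s),(6 if y%50 else 16,(y-y0)*s),(255,0,255),1)
        if y%50==0:cv2.putText(im,str(y),(18,(y-y0)*s),0,.4,(255,0,255))
    cv2.imwrite(name,im)
E
python3 - <<'E'
from h import *
T=viewer.camera('top');S=viewer.camera('scene')
crop(T,195,155,200,100,4,'pics/tc.png'); crop(S,225,140,133,110,6,'pics/sc.png')
E
```

```text
(no output)
```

View pics/tc.png

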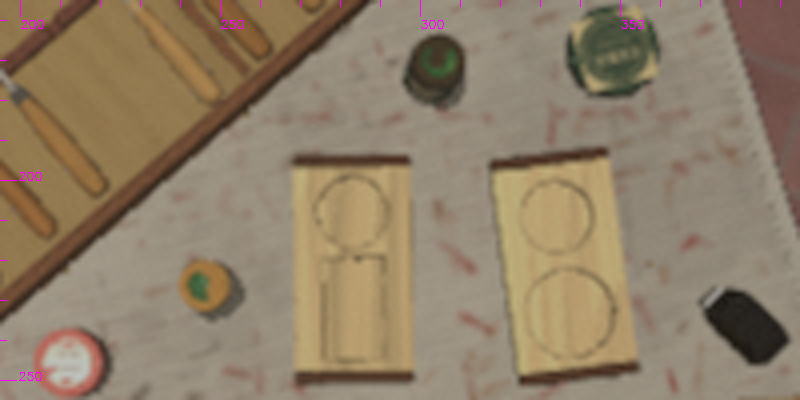

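View pics/sc.png

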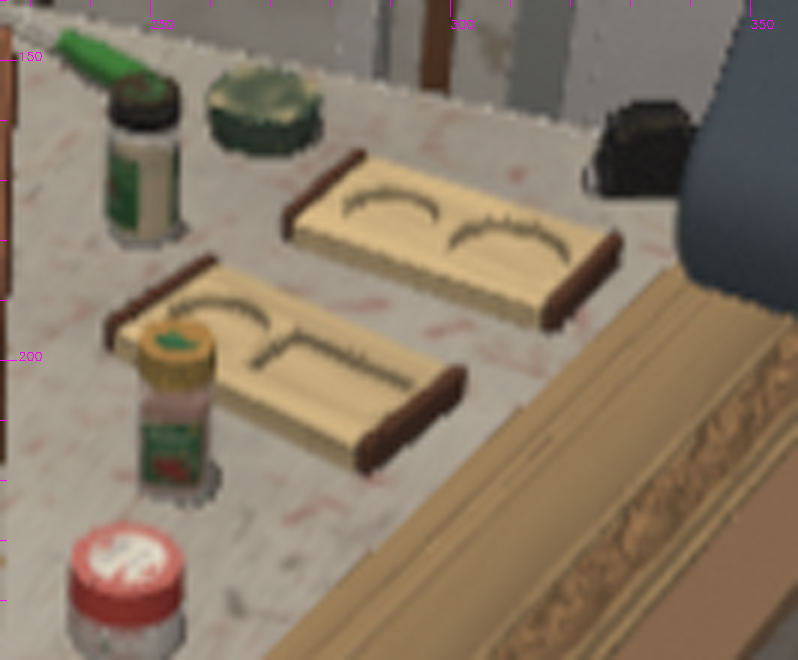

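```bash
cat >> h.py <<'E'
from scipy.spatial.transform import Rotation as R
def plan(p,yaw=None):
    """delta from the present pose to TCP p, tool down, closing line (tool y) at world angle yaw (deg, mod 180)"""
    o=status.get_obs();r=R.from_quat(o['tool_rot']);x=r.as_matrix()[:,1];a=np.degrees(np.arctan2(x[1],x[0]))
    print('t',round(o['time'],2),'pos',o['position'].round(4),'closing',a.round(1),'q6',o['q'][5].round(2),'dpos',(r.inv().apply(np.array(p)-o['position'])).round(4),
      'rz',None if yaw is None else round(-((yaw-a+90)%180-90),1))
E
python3 - <<'E'
from h import *
T=viewer.camera('top');S=viewer.camera('scene')
def blob(c,lo,hi,x0,y0,x1,y1,name):
    m=cv2.inRange(cv2.cvtColor(c['pixels'],cv2.COLOR_BGR2HSV),lo,hi);k=np.zeros_like(m);k[y0:y1,x0:x1]=m[y0:y1,x0:x1]
    cs,_=cv2.findContours(k,cv2.RETR_EXTERNAL,cv2.CHAIN_APPROX_NONE);b=max(cs,key=cv2.contourArea)
    r=cv2.minAreaRect(b);e=cv2.fitEllipse(b);print(name,'rect',np.round(r[0],1),np.round(r[1],1),round(r[2],1),'ell',np.round(e[0],1),np.round(e[1],1));return b,r
cn=lambda p:(p[0],p[1])
for n,lo,hi,box,z in (('pot',(0,70,90),(12,255,255),(200,232,224,256),.05),('small',(8,110,80),(28,255,255),(238,218,258,236),.096),
   ('tall',(0,0,0),(179,255,85),(294,160,313,184),.105),('tape',(0,0,0),(179,255,60),(366,222,394,250),.06)):
    b,r=blob(T,lo,hi,*box,n);print('  world',ray(T,*r[0],z).round(4),[ray(T,*q,z)[:2].round(3).tolist() for q in cv2.boxPoints(r)])
for n,box in (('fit',(264,190,302,256)),('gil',(314,188,358,256))):
    b,r=blob(T,(10,60,120),(30,255,255),*box,n)
    w=np.array([ray(T,*q,.018)[:2] for q in cv2.boxPoints(r)]);print(w.round(3).tolist(),w.mean(0).round(4))
px=lambda u,v:(195+u/4-.4,155+v/4-.4)
for n,u,v in(('fitround',351,214),('fitobl',355,308),('gnar',557,217),('gwide',570,314)):print(n,ray(T,*px(u,v),.018).round(4))
print('frame edge near z0, at tape/pot', [ray(T,u/1.5625,v/1.5625,0).round(3).tolist() for u,v in((130,432),(660,397),(145,460))])
# two-view frame outer corner
def tri(pt,ps):
    A=[];B=[]
    M=np.zeros((3,3));b=np.zeros(3)
    for c,p in((T,pt),(S,ps)):
        P=np.array(c['pose']);d=P[:3,:3]@np.array([(p[0]-c['cx'])/c['fx'],(p[1]-c['cy'])/c['fy'],1]);d/=np.linalg.norm(d);Q=np.eye(3)-np.outer(d,d);M+=Q;b+=Q@P[:3,3]
    return np.linalg.solve(M,b)
print('frame inner corner of outer lip',tri((147/1.5625,447/1.5625),(265/1.5625,562/1.5625)),'frame rebate corner',tri((180/1.5625,487/1.5625),(365/1.5625,515/1.5625)))
k=lambda u,v:(225+u/6-.4,140+v/6-.4)
print('tri tops: small',tri(px(206,286),k(178,340)),'pot',tri(px(68,361),k(127,560)),'tall',tri(px(437,62),k(145,90)))
for n,p in(('pot',(127,560,.05)),('small',(178,340,.096)),('tall',(145,90,.105))):print(n,'scene',ray(S,*k(p[0],p[1]),p[2]).round(4))
crop(S,242,185,28,42,14,'pics/sj.png')
crop(T,362,220,34,34,14,'pics/tp.png')
a=cv2.imread('pics/sj.png');b=cv2.imread('pics/tp.png');h=max(a.shape[0],b.shape[0]);f=np.zeros((h,a.shape[1]+b.shape[1],3),np.uint8);f[:a.shape[0],:a.shape[1]]=a;f[:b.shape[0],a.shape[1]:]=b[:h];cv2.imwrite('pics/two.png',f[:600,:800])
E
```

```text
pot rect [211.5 245.5] [17. 17.] 90.0 ell [211.5 245.3] [17.3 17.3]
  world [0.4611 0.2126 0.05  ] [[0.49, 0.24], [0.488, 0.184], [0.433, 0.185], [0.434, 0.241]]
small rect [245.8 225.8] [12.  11.3] 45.0 ell [245.7 225.9] [11.5 12.1]
  world [0.5212 0.0967 0.096 ] [[0.523, 0.123], [0.548, 0.097], [0.52, 0.07], [0.495, 0.096]]
tall rect [303.7 172.1] [13.9 16.5] 26.6 ell [303.5 172.3] [13.5 17.1]
  world [ 0.6889 -0.0937  0.105 ] [[0.676, -0.061], [0.723, -0.087], [0.702, -0.126], [0.655, -0.101]]
tape rect [381.2 236.2] [19.1 11.3] 45.0 ell [381.5 236.4] [11.8 21.9]
  world [ 0.4782 -0.3432  0.06  ] [[0.488, -0.309], [0.513, -0.336], [0.468, -0.378], [0.443, -0.35]]
fit rect [282.4 223.7] [56.  31.8] 89.0 ell [282.3 222.7] [34.6 65.3]
[[0.624, 0.03], [0.623, -0.078], [0.435, -0.076], [0.435, 0.031]] [ 0.5292 -0.0234]
gil rect [337.6 220.9] [52.1 35. ] 82.4 ell [336.2 221.1] [36.2 61.8]
[[0.615, -0.142], [0.628, -0.261], [0.453, -0.276], [0.441, -0.159]] [ 0.5342 -0.2095]
fitround [ 0.5814 -0.0247  0.018 ]
fitobl [ 0.502  -0.0258  0.018 ]
gnar [ 0.5747 -0.1986  0.018 ]
gwide [ 0.4928 -0.2062  0.018 ]
frame edge near z0, at tape/pot [[0.367, 0.654, 0.0], [0.416, -0.494, 0.0], [0.307, 0.62, 0.0]]
frame inner corner of outer lip [ 0.33983703  0.62312953 -0.00477343] frame rebate corner [0.25398532 0.51774373 0.06940422]
tri tops: small [0.51973289 0.09538118 0.09334198] pot [0.46159723 0.21159145 0.04657297] tall [ 0.69498625 -0.09519764  0.10229964]
pot scene [0.4573 0.2139 0.05  ]
small scene [0.517  0.0982 0.096 ]
tall scene [ 0.691  -0.0918  0.105 ]
```

View pics/two.png

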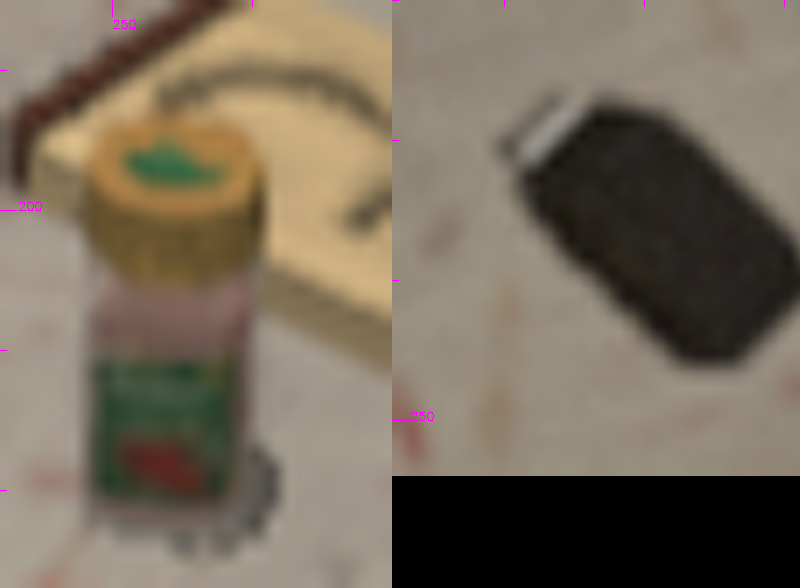

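```bash
python3 -c "
from h import *
plan((.47,-.2,.22),85);plan((.46,.213,.16),85)"
```

```text
t 0.3 pos [ 0.1648 -0.6026  0.2222] closing -74.7 q6 -0.18 dpos [ 0.4006 -0.3079  0.0025] rz 20.3
t 0.3 pos [ 0.1648 -0.6026  0.2222] closing -74.7 q6 -0.18 dpos [ 0.4998 -0.7089  0.0628] rz 20.3
```

>>> arm_command:
  delta_pos:
    - [0.4, -0.308, 0.002]
    - [0.4, -0.308, 0.002]
    - [0.4, -0.308, 0.002]
    - [0.4, -0.308, 0.002]
    - [0.4, -0.308, 0.002]
    - [0.4, -0.308, 0.002]
    - [0.4, -0.308, 0.002]
    - [0.4, -0.308, 0.002]
    - [0.4, -0.308, 0.002]
    - [0.4, -0.308, 0.002]
    - [0.4, -0.308, 0.002]
    - [0.4, -0.308, 0.002]
  delta_rot:
    - [0, 0, 20]
    - [0, 0, 20]
    - [0, 0, 20]
    - [0, 0, 20]
    - [0, 0, 20]
    - [0, 0, 20]
    - [0, 0, 20]
    - [0, 0, 20]
    - [0, 0, 20]
    - [0, 0, 20]
    - [0, 0, 20]
    - [0, 0, 20]
  gripper: [-1, -1, -1, -1, -1, -1, -1, -1, -1, -1, -1, -1]

```text
time: 1.3
position: [0.4675, -0.2023, 0.2208]
tool_rot: [0.999, -0.041, 0.0, 0.0]
ft_force: [-0.3, -0.2, -0.5]
grip_width: 0.087
grip_force: 0.0
```

```bash
python3 -c "
from h import *
plan((.46,.213,.13),85)"
```

```text
t 1.3 pos [ 0.4675 -0.2023  0.2208] closing -94.7 q6 1.03 dpos [-0.0416 -0.4133  0.0907] rz 0.3
```

>>> arm_command:
  delta_pos:
    - [-0.0416, -0.413, 0.07]
    - [-0.0416, -0.413, 0.07]
    - [-0.0416, -0.413, 0.07]
    - [-0.0416, -0.413, 0.07]
    - [-0.0416, -0.413, 0.07]
    - [-0.0416, -0.413, 0.07]
    - [-0.0416, -0.413, 0.07]
    - [-0.0416, -0.413, 0.07]
    - [-0.0416, -0.413, 0.07]
    - [-0.0416, -0.413, 0.07]
    - [-0.0416, -0.413, 0.07]
    - [-0.0416, -0.413, 0.07]
  delta_rot:
    - [0, 0, 0]
    - [0, 0, 0]
    - [0, 0, 0]
    - [0, 0, 0]
    - [0, 0, 0]
    - [0, 0, 0]
    - [0, 0, 0]
    - [0, 0, 0]
    - [0, 0, 0]
    - [0, 0, 0]
    - [0, 0, 0]
    - [0, 0, 0]
  gripper: [-1, -1, -1, -1, -1, -1, -1, -1, -1, -1, -1, -1]

```text
time: 2.3
position: [0.4583, 0.2131, 0.1501]
tool_rot: [0.999, -0.039, -0.0, 0.0]
ft_force: [-0.5, -0.4, -0.4]
grip_width: 0.0871
grip_force: 0.0
```

```bash
python3 - <<'E'
from h import *
plan((.46,.213,.022),85)
S=viewer.camera('scene');T=viewer.camera('top')
print('tip px scene',proj(S,status.get_obs()['position']),'top',proj(T,status.get_obs()['position']))
a=S['pixels'][190:260,210:270];b=T['pixels'][200:270,180:250];cv2.imwrite('pics/p1.png',cv2.resize(np.hstack([a,b]),None,fx=6,fy=6,interpolation=cv2.INTER_CUBIC))
crop(S,290,140,70,50,8,'pics/tape_s.png')
E
```

```text
t 2.3 pos [0.4583 0.2131 0.1501] closing -94.4 q6 1.86 dpos [ 0.0017 -0.      0.1281] rz 0.6
tip px scene (np.float64(246.72836247732536), np.float64(204.85519430951004)) top (np.float64(208.2001049120974), np.float64(246.16677378841854))
```

View pics/p1.png

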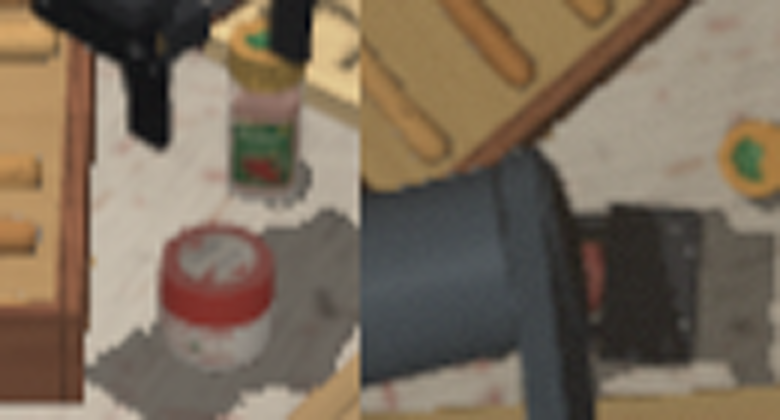

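View pics/tape_s.png

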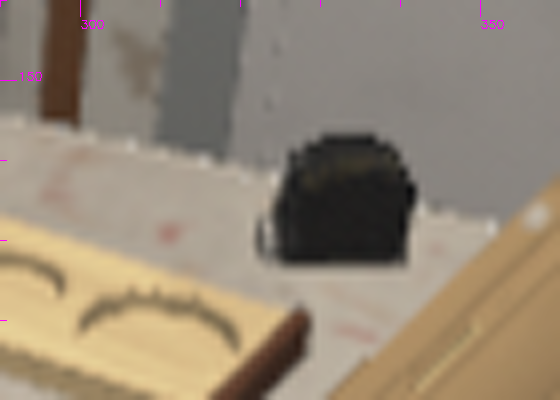

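>>> arm_command:
  delta_pos:
    - [0.0015, 0, 0.035]
    - [0.0015, 0, 0.07]
    - [0.0015, 0, 0.1]
    - [0.0015, 0, 0.12]
    - [0.0015, 0, 0.128]
    - [0.0015, 0, 0.128]
    - [0.0015, 0, 0.128]
    - [0.0015, 0, 0.128]
    - [0.0015, 0, 0.128]
    - [0.0015, 0, 0.128]
    - [0.0015, 0, 0.128]
    - [0.0015, 0, 0.128]
  delta_rot:
    - [0, 0, 0]
    - [0, 0, 0]
    - [0, 0, 0]
    - [0, 0, 0]
    - [0, 0, 0]
    - [0, 0, 0]
    - [0, 0, 0]
    - [0, 0, 0]
    - [0, 0, 0]
    - [0, 0, 0]
    - [0, 0, 0]
    - [0, 0, 0]
  gripper: [-1, -1, -1, -1, -1, -1, 1, 1, 1, 1, 1, 1]
  grip_force: 15

```text
time: 3.4
position: [0.461, 0.211, 0.0234]
tool_rot: [0.999, -0.041, 0.001, -0.0]
ft_force: [-0.4, 0.1, 4.5]
grip_width: 0.0576
grip_force: 15.0
```

```bash
python3 - <<'E'
from h import *
plan((.493,-.206,.12),95)
S=viewer.camera('scene')
for n,p in(('L',(324.2,172.5)),('R',(340.8,172.5))):print(n,ray(S,*p,0).round(4))
E
```

```text
t 3.4 pos [0.461  0.211  0.0234] closing -94.7 q6 1.86 dpos [ 0.0662  0.4129 -0.0967] rz -9.7
L [ 0.4928 -0.3229  0.    ]
R [ 0.4428 -0.3658  0.    ]
```

>>> arm_command:
  delta_pos:
    - [0, 0, -0.04]
    - [0, 0, -0.08]
    - [0, 0, -0.12]
    - [0, 0.02, -0.137]
    - [0.02, 0.06, -0.137]
    - [0.066, 0.413, -0.137]
    - [0.066, 0.413, -0.137]
    - [0.066, 0.413, -0.137]
    - [0.066, 0.413, -0.137]
    - [0.066, 0.413, -0.137]
    - [0.066, 0.413, -0.137]
    - [0.066, 0.413, -0.137]
  delta_rot:
    - [0, 0, 0]
    - [0, 0, 0]
    - [0, 0, 0]
    - [0, 0, 0]
    - [0, 0, 0]
    - [0, 0, 0]
    - [0, 0, 0]
    - [0, 0, 0]
    - [0, 0, 0]
    - [0, 0, 0]
    - [0, 0, 0]
    - [0, 0, 0]
  gripper: [1, 1, 1, 1, 1, 1, 1, 1, 1, 1, 1, 1]

```text
time: 4.45
position: [0.4883, -0.1409, 0.1595]
tool_rot: [0.999, -0.041, -0.0, -0.0]
ft_force: [1.1, 0.3, -1.9]
grip_width: 0.0576
grip_force: 15.0
```

```bash
python3 - <<'E'
from h import *
plan((.493,-.206,.07))
E
```

```text
t 4.45 pos [ 0.4883 -0.1409  0.1595] closing -94.7 q6 1.15 dpos [0.0101 0.0645 0.0894] rz None
```

>>> arm_command:
  delta_pos:
    - [0.01, 0.035, 0]
    - [0.01, 0.0645, 0.02]
    - [0.01, 0.0645, 0.05]
    - [0.01, 0.0645, 0.08]
    - [0.01, 0.0645, 0.089]
    - [0.01, 0.0645, 0.089]
    - [0.01, 0.0645, 0.089]
    - [0.01, 0.0645, 0.089]
  delta_rot:
    - [0, 0, 0]
    - [0, 0, 0]
    - [0, 0, 0]
    - [0, 0, 0]
    - [0, 0, 0]
    - [0, 0, 0]
    - [0, 0, 0]
    - [0, 0, 0]
  gripper: [1, 1, 1, 1, 1, 1, 1, 1]

```text
time: 5.12
position: [0.4947, -0.2044, 0.0718]
tool_rot: [0.999, -0.041, 0.001, 0.001]
ft_force: [0.6, -0.2, -0.6]
grip_width: 0.0575
grip_force: 15.0
```

```bash
python3 - <<'E'
from h import *
plan((.493,-.206,.03))
S=viewer.camera('scene');T=viewer.camera('top')
a=cv2.resize(S['pixels'][140:210,260:350],None,fx=5,fy=5,interpolation=cv2.INTER_CUBIC);b=cv2.resize(T['pixels'][190:260,300:370],None,fx=5,fy=5,interpolation=cv2.INTER_CUBIC);cv2.imwrite('pics/p2.png',np.hstack([a,b]))
E
```

```text
t 5.12 pos [ 0.4947 -0.2044  0.0718] closing -94.7 q6 1.05 dpos [-0.0016  0.0017  0.0418] rz None
```

View pics/p2.png

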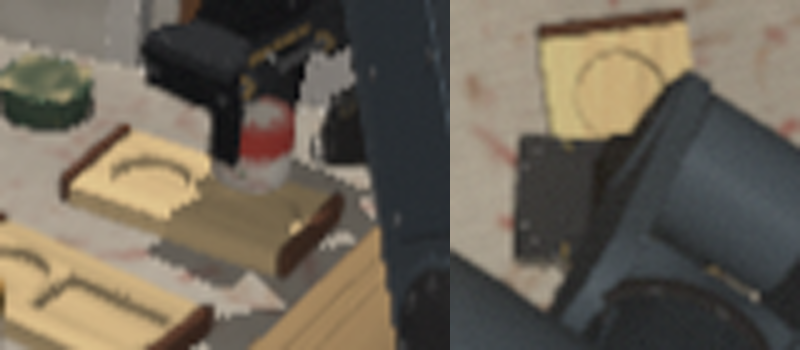

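>>> arm_command:
  delta_pos:
    - [-0.001, 0.001, 0.02]
    - [-0.001, 0.001, 0.032]
    - [-0.001, 0.001, 0.038]
    - [-0.001, 0.001, 0.0415]
    - [-0.001, 0.001, 0.0415]
    - [-0.001, 0.001, 0.0415]
    - [-0.001, 0.001, 0.0415]
    - [-0.001, 0.001, 0.0415]
    - [-0.001, 0.001, 0.0415]
    - [-0.001, 0.001, 0.0415]
  delta_rot:
    - [0, 0, 0]
    - [0, 0, 0]
    - [0, 0, 0]
    - [0, 0, 0]
    - [0, 0, 0]
    - [0, 0, 0]
    - [0, 0, 0]
    - [0, 0, 0]
    - [0, 0, 0]
    - [0, 0, 0]
  gripper: [1, 1, 1, 1, 1, 1, -1, -1, -1, -1]

```text
time: 6.05
position: [0.4928, -0.2053, 0.0294]
tool_rot: [0.999, -0.041, 0.0, 0.0]
ft_force: [-0.0, 0.6, 0.2]
grip_width: 0.0762
grip_force: 0.0
```

```bash
python3 - <<'E'
from h import *
plan((.519,.097,.15),128)
E
```

```text
t 6.05 pos [ 0.4928 -0.2053  0.0294] closing -94.7 q6 1.05 dpos [ 0.0014 -0.3034 -0.1207] rz -42.7
```

>>> arm_command:
  delta_pos:
    - [0, 0, 0]
    - [0, 0, -0.03]
    - [0, 0, -0.07]
    - [0, 0, -0.11]
    - [0, -0.04, -0.125]
    - [0.0014, -0.3034, -0.125]
    - [0.0014, -0.3034, -0.125]
    - [0.0014, -0.3034, -0.125]
    - [0.0014, -0.3034, -0.125]
    - [0.0014, -0.3034, -0.125]
    - [0.0014, -0.3034, -0.125]
    - [0.0014, -0.3034, -0.125]
  delta_rot:
    - [0, 0, 0]
    - [0, 0, 0]
    - [0, 0, 0]
    - [0, 0, 0]
    - [0, 0, -7]
    - [0, 0, -14]
    - [0, 0, -21]
    - [0, 0, -28]
    - [0, 0, -35]
    - [0, 0, -42.7]
    - [0, 0, -42.7]
    - [0, 0, -42.7]
  gripper: [-1, -1, -1, -1, -1, -1, -1, -1, -1, -1, -1, -1]

```text
time: 7.05
position: [0.5184, 0.1019, 0.1542]
tool_rot: [0.945, 0.328, 0.0, -0.001]
ft_force: [-0.3, -0.6, 1.2]
grip_width: 0.0873
grip_force: 0.0
```

```bash
python3 - <<'E'
from h import *
plan((.519,.097,.067),128)
S=viewer.camera('scene');T=viewer.camera('top');p=status.get_obs()['position'];print(proj(S,p),proj(T,p))
b=cv2.resize(S['pixels'][150:220,235:345],None,fx=7,fy=7,interpolation=cv2.INTER_CUBIC);cv2.imwrite('pics/p3.png',b)
E
```

```text
t 7.05 pos [0.5184 0.1019 0.1542] closing -51.8 q6 0.88 dpos [-0.0027  0.0044  0.0872] rz 0.2
(np.float64(254.07834195829983), np.float64(180.8925623413216)) (np.float64(243.77672374914042), np.float64(225.83494800679273))
```

View pics/p3.png

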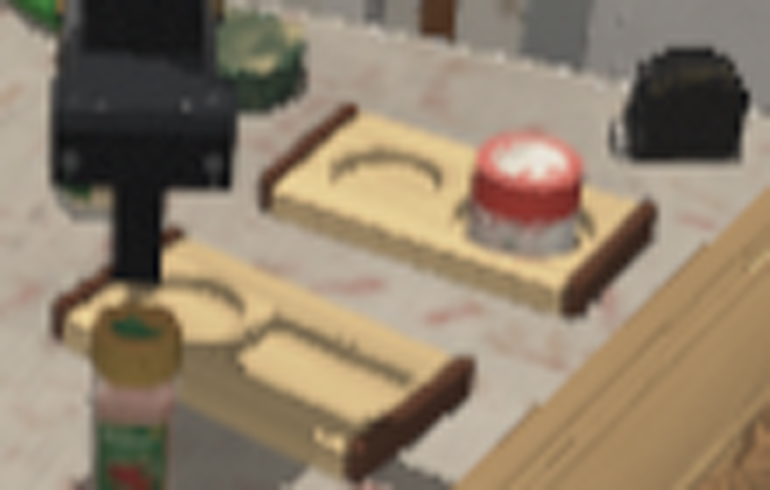

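>>> arm_command:
  delta_pos:
    - [-0.002, 0.003, 0.03]
    - [-0.002, 0.003, 0.055]
    - [-0.002, 0.003, 0.075]
    - [-0.002, 0.003, 0.086]
    - [-0.002, 0.003, 0.086]
    - [-0.002, 0.003, 0.086]
    - [-0.002, 0.003, 0.086]
    - [-0.002, 0.003, 0.086]
    - [-0.002, 0.003, 0.086]
    - [-0.002, 0.003, 0.086]
    - [-0.002, 0.003, 0.086]
    - [-0.002, 0.003, 0.086]
  delta_rot:
    - [0, 0, 0]
    - [0, 0, 0]
    - [0, 0, 0]
    - [0, 0, 0]
    - [0, 0, 0]
    - [0, 0, 0]
    - [0, 0, 0]
    - [0, 0, 0]
    - [0, 0, 0]
    - [0, 0, 0]
    - [0, 0, 0]
    - [0, 0, 0]
  gripper: [-1, -1, -1, -1, -1, 1, 1, 1, 1, 1, 1, 1]
  grip_force: 15

```text
time: 8.15
position: [0.5194, 0.0935, 0.0685]
tool_rot: [0.946, 0.326, 0.0, 0.0]
ft_force: [-0.2, 0.3, -0.5]
grip_width: 0.0483
grip_force: 0.0
```

```bash
python3 - <<'E'
from h import *
plan((.5747,-.199,.16))
E
```

```text
t 8.15 pos [0.5194 0.0935 0.0685] closing -52.0 q6 0.87 dpos [-0.1364  0.2646 -0.0915] rz None
```

>>> arm_command:
  delta_pos:
    - [0, 0, 0]
    - [0, 0, 0]
    - [0, 0, 0]
    - [0, 0, 0]
    - [0, 0, 0]
  delta_rot:
    - [0, 0, 0]
    - [0, 0, 0]
    - [0, 0, 0]
    - [0, 0, 0]
    - [0, 0, 0]
  gripper: [1, 1, 1, 1, 1]

```text
time: 8.57
position: [0.5191, 0.0936, 0.0682]
tool_rot: [0.946, 0.325, -0.0, -0.0]
ft_force: [-0.2, 0.4, 2.9]
grip_width: 0.0408
grip_force: 14.9
```

```bash
python3 - <<'E'
from h import *
plan((.5747,-.199,.16))
E
```

```text
t 8.57 pos [0.5191 0.0936 0.0682] closing -52.0 q6 0.87 dpos [-0.1363  0.2648 -0.0918] rz None
```

>>> arm_command:
  delta_pos:
    - [0, 0, -0.03]
    - [0, 0, -0.07]
    - [-0.01, 0.02, -0.092]
    - [-0.136, 0.265, -0.092]
    - [-0.136, 0.265, -0.092]
    - [-0.136, 0.265, -0.092]
    - [-0.136, 0.265, -0.092]
    - [-0.136, 0.265, -0.092]
    - [-0.136, 0.265, -0.092]
    - [-0.136, 0.265, -0.092]
    - [-0.136, 0.265, -0.092]
    - [-0.136, 0.265, -0.092]
  delta_rot:
    - [0, 0, 0]
    - [0, 0, 0]
    - [0, 0, 0]
    - [0, 0, 0]
    - [0, 0, 0]
    - [0, 0, 0]
    - [0, 0, 0]
    - [0, 0, 0]
    - [0, 0, 0]
    - [0, 0, 0]
    - [0, 0, 0]
    - [0, 0, 0]
  gripper: [1, 1, 1, 1, 1, 1, 1, 1, 1, 1, 1, 1]

```text
time: 9.57
position: [0.5747, -0.2008, 0.1592]
tool_rot: [0.946, 0.324, -0.0, -0.0]
ft_force: [0.0, -0.3, -2.5]
grip_width: 0.0414
grip_force: 14.8
```

>>> arm_command:
  delta_pos:
    - [0, 0, 0.03]
    - [0, 0, 0.05]
    - [0, 0, 0.05]
    - [0, 0, 0.05]
    - [0, 0, 0.05]
  delta_rot:
    - [0, 0, 0]
    - [0, 0, 0]
    - [0, 0, 0]
    - [0, 0, 0]
    - [0, 0, 0]
  gripper: [1, 1, 1, 1, 1]

```text
time: 9.98
position: [0.5754, -0.1982, 0.1107]
tool_rot: [0.945, 0.326, 0.0, 0.0]
ft_force: [-0.4, 0.3, -0.6]
grip_width: 0.0407
grip_force: 14.8
```

```bash
python3 - <<'E'
from h import *
plan((.5747,-.199,.09))
S=viewer.camera('scene');T=viewer.camera('top');p=status.get_obs()['position'];print(proj(S,p),proj(T,p), 'well rim',proj(S,(.5747,-.199,.018)),'base px',proj(S,p-[0,0,.068]))
crop(S,260,130,60,50,13,'pics/p4.png')
E
```

```text
t 9.98 pos [ 0.5754 -0.1982  0.1107] closing -51.9 q6 0.39 dpos [-0.0011  0.0002  0.0207] rz None
(np.float64(291.1913535868488), np.float64(152.25545404545832)) (np.float64(338.17409328107726), np.float64(206.04561564171857)) well rim (np.float64(289.6031552745737), np.float64(174.00557976266376)) base px (np.float64(289.7956954162174), np.float64(168.11256203392202))
```

View pics/p4.png

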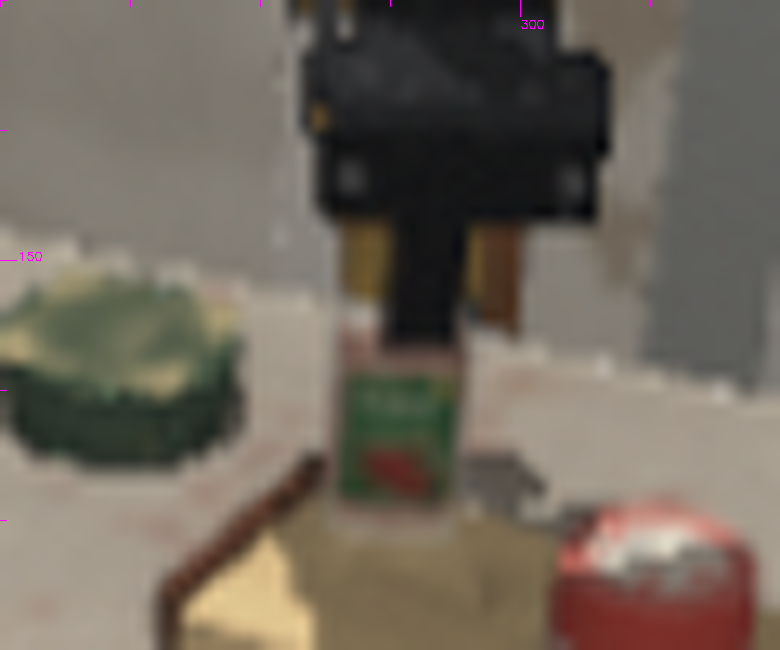

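>>> arm_command:
  delta_pos:
    - [-0.001, 0, 0.01]
    - [-0.001, 0, 0.018]
    - [-0.001, 0, 0.025]
    - [-0.001, 0, 0.03]
    - [-0.001, 0, 0.034]
    - [-0.001, 0, 0.0355]
    - [-0.001, 0, 0.0355]
    - [-0.001, 0, 0.0355]
  delta_rot:
    - [0, 0, 0]
    - [0, 0, 0]
    - [0, 0, 0]
    - [0, 0, 0]
    - [0, 0, 0]
    - [0, 0, 0]
    - [0, 0, 0]
    - [0, 0, 0]
  gripper: [1, 1, 1, 1, 1, 1, 1, 1]

```text
time: 10.75
position: [0.5744, -0.1998, 0.0745]
tool_rot: [0.946, 0.325, 0.0, 0.0]
ft_force: [0.4, -0.6, -1.8]
grip_width: 0.0409
grip_force: 14.9
```

>>> arm_command:
  delta_pos:
    - [0, 0, 0]
    - [0, 0, 0]
    - [0, 0, 0]
    - [0, 0, 0]
    - [0, 0, 0]
    - [0, 0, -0.03]
    - [0, 0, -0.06]
    - [0, 0, -0.09]
    - [0, 0, -0.09]
  delta_rot:
    - [0, 0, 0]
    - [0, 0, 0]
    - [0, 0, 0]
    - [0, 0, 0]
    - [0, 0, 0]
    - [0, 0, 0]
    - [0, 0, 0]
    - [0, 0, 0]
    - [0, 0, -5]
  gripper: [-1, -1, -1, -1, -1, -1, -1, -1, -1]

```text
time: 11.5
position: [0.5781, -0.2017, 0.1709]
tool_rot: [0.93, 0.367, 0.004, 0.005]
ft_force: [0.2, 0.5, -0.6]
grip_width: 0.0856
grip_force: 0.0
```

```bash
python3 - <<'E'
from h import *
plan((.479,-.353,.12),-47)
E
```

```text
t 11.5 pos [ 0.5781 -0.2017  0.1709] closing -46.9 q6 0.3 dpos [-0.1759  0.0423  0.0507] rz 0.1
```

>>> arm_command:
  delta_pos:
    - [-0.173, 0.041, 0.0]
    - [-0.173, 0.041, 0.0]
    - [-0.173, 0.041, 0.0]
    - [-0.173, 0.041, 0.04]
    - [-0.173, 0.041, 0.04]
    - [-0.173, 0.041, 0.04]
    - [-0.173, 0.041, 0.04]
    - [-0.173, 0.041, 0.04]
    - [-0.173, 0.041, 0.04]
  delta_rot:
    - [0, 0, 0]
    - [0, 0, 0]
    - [0, 0, 0]
    - [0, 0, 0]
    - [0, 0, 0]
    - [0, 0, 0]
    - [0, 0, 0]
    - [0, 0, 0]
    - [0, 0, 0]
  gripper: [-1, -1, -1, -1, -1, -1, -1, -1, -1]

```text
time: 12.25
position: [0.4769, -0.3469, 0.1255]
tool_rot: [0.93, 0.367, 0.0, 0.001]
ft_force: [-0.7, -1.0, 0.9]
grip_width: 0.0868
grip_force: 0.0
```

```bash
python3 - <<'E'
from h import *
plan((.479,-.353,.025),-47)
S=viewer.camera('scene');T=viewer.camera('top');p=status.get_obs()['position'];print(proj(S,p),proj(T,p))
a=cv2.resize(S['pixels'][130:200,270:350],None,fx=5,fy=5,interpolation=cv2.INTER_CUBIC);b=cv2.resize(T['pixels'][190:260,325:400],None,fx=5,fy=5,interpolation=cv2.INTER_CUBIC);cv2.imwrite('pics/p5.png',np.hstack([a,b]))
E
```

```text
t 12.25 pos [ 0.4769 -0.3469  0.1255] closing -46.9 q6 0.0 dpos [-0.0026  0.0058  0.1005] rz 0.1
(np.float64(335.0745133461924), np.float64(143.07096221007725)) (np.float64(387.60562945796426), np.float64(236.21754290427907))
```

View pics/p5.png

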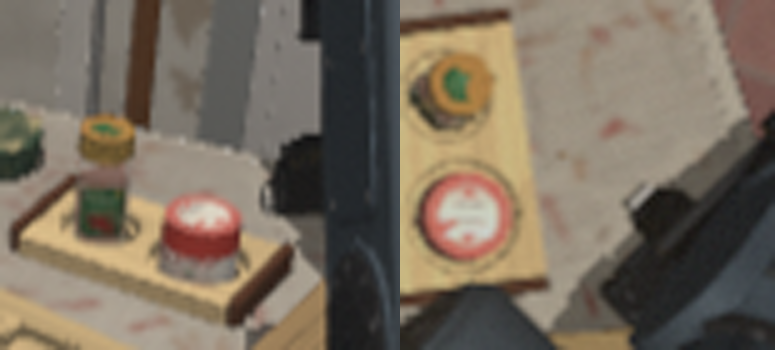

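>>> arm_command:
  delta_pos:
    - [-0.001, 0.004, 0]
    - [-0.001, 0.004, 0.03]
    - [-0.001, 0.004, 0.055]
    - [-0.001, 0.004, 0.075]
    - [-0.001, 0.004, 0.09]
    - [-0.001, 0.004, 0.099]
    - [-0.001, 0.004, 0.099]
    - [-0.001, 0.004, 0.099]
  delta_rot:
    - [0, 0, 0]
    - [0, 0, 0]
    - [0, 0, 0]
    - [0, 0, 0]
    - [0, 0, 0]
    - [0, 0, 0]
    - [0, 0, 0]
    - [0, 0, 0]
  gripper: [-1, -1, -1, -1, -1, -1, -1, -1]

```text
time: 13.02
position: [0.4782, -0.3513, 0.0257]
tool_rot: [0.93, 0.367, 0.0, 0.0]
ft_force: [-0.5, 0.2, 0.6]
grip_width: 0.0871
grip_force: 0.0
```

>>> arm_command:
  delta_pos:
    - [0, 0, 0]
    - [0, 0, 0]
    - [0, 0, 0]
    - [0, 0, 0]
    - [0, 0, 0]
    - [0, 0, 0]
    - [0, 0, 0]
    - [0, 0, 0]
    - [0, 0, 0]
    - [0, 0, 0]
    - [0, 0, 0]
  delta_rot:
    - [0, 0, 0]
    - [0, 0, 0]
    - [0, 0, 0]
    - [0, 0, 0]
    - [0, 0, 0]
    - [0, 0, 0]
    - [0, 0, 0]
    - [0, 0, 0]
    - [0, 0, 0]
    - [0, 0, 0]
    - [0, 0, 0]
  gripper: [1, 1, 1, 1, 1, 1, 1, 1, 1, 1, 1]
  grip_force: 20

```text
time: 13.93
position: [0.4777, -0.3513, 0.0255]
tool_rot: [0.93, 0.366, -0.0, -0.0]
ft_force: [0.6, -0.3, 0.4]
grip_width: 0.0342
grip_force: 19.8
```

```bash
python3 - <<'E'
from h import *
plan((.49,-.3,.25));plan((.5015,-.0255,.2),90.5)
E
```

```text
t 13.93 pos [ 0.4777 -0.3513  0.0255] closing -47.0 q6 -0.0 dpos [ 0.044  -0.0291 -0.2245] rz None
t 13.93 pos [ 0.4777 -0.3513  0.0255] closing -47.0 q6 -0.0 dpos [ 0.2396 -0.222  -0.1745] rz 42.5
```

>>> arm_command:
  delta_pos:
    - [0, 0, -0.03]
    - [0, 0, -0.07]
    - [0, 0, -0.11]
    - [0.01, -0.01, -0.13]
    - [0.24, -0.222, -0.13]
    - [0.24, -0.222, -0.13]
    - [0.24, -0.222, -0.13]
    - [0.24, -0.222, -0.13]
    - [0.24, -0.222, -0.13]
    - [0.24, -0.222, -0.13]
    - [0.24, -0.222, -0.13]
    - [0.24, -0.222, -0.13]
  delta_rot:
    - [0, 0, 0]
    - [0, 0, 0]
    - [0, 0, 0]
    - [0, 0, 6]
    - [0, 0, 12]
    - [0, 0, 18]
    - [0, 0, 24]
    - [0, 0, 30]
    - [0, 0, 36]
    - [0, 0, 42.5]
    - [0, 0, 42.5]
    - [0, 0, 42.5]
  gripper: [1, 1, 1, 1, 1, 1, 1, 1, 1, 1, 1, 1]

```text
time: 14.93
position: [0.5005, -0.0211, 0.1553]
tool_rot: [1.0, 0.005, -0.001, -0.001]
ft_force: [0.2, 0.3, -1.8]
grip_width: 0.0343
grip_force: 19.8
```

```bash
python3 - <<'E'
from h import *
plan((.5015,-.0255,.065),90.5)
E
```

```text
t 14.93 pos [ 0.5005 -0.0211  0.1553] closing -89.4 q6 1.29 dpos [0.0012 0.0045 0.0903] rz 0.1
```

>>> arm_command:
  delta_pos:
    - [0, 0.001, 0]
    - [0, 0.001, 0.03]
    - [0, 0.001, 0.06]
    - [0, 0.001, 0.085]
    - [0, 0.001, 0.09]
    - [0, 0.001, 0.09]
    - [0, 0.001, 0.09]
  delta_rot:
    - [0, 0, 0]
    - [0, 0, 0]
    - [0, 0, 0]
    - [0, 0, 0]
    - [0, 0, 0]
    - [0, 0, 0]
    - [0, 0, 0]
  gripper: [1, 1, 1, 1, 1, 1, 1]

```text
time: 15.52
position: [0.5023, -0.0269, 0.0659]
tool_rot: [1.0, 0.004, 0.0, 0.0]
ft_force: [-0.4, 0.5, -2.7]
grip_width: 0.0341
grip_force: 19.8
```

```bash
python3 - <<'E'
from h import *
plan((.5015,-.0255,.033),90.5)
S=viewer.camera('scene');T=viewer.camera('top');p=status.get_obs()['position'];print(proj(S,p),'tape bottom ctr',proj(S,p-[0,0,.0255]))
for y in(-.0175,.0175):
  for x in(-.032,.032):print(x,y,np.round((np.array(proj(S,p+[x,y,-.0255]))-[240,165])*9,0))
a=cv2.resize(S['pixels'][165:230,240:320],None,fx=9,fy=9,interpolation=cv2.INTER_CUBIC);cv2.imwrite('pics/p6.png',a)
E
```

```text
t 15.52 pos [ 0.5023 -0.0269  0.0659] closing -89.5 q6 1.29 dpos [-0.0008 -0.0014  0.0329] rz -0.0
(np.float64(279.8582710281524), np.float64(188.96832858943102)) tape bottom ctr (np.float64(279.3911854456485), np.float64(195.16896953754923))
-0.032 -0.0175 [450. 283.]
0.032 -0.0175 [313. 222.]
-0.032 0.0175 [398. 323.]
0.032 0.0175 [260. 261.]
```

View pics/p6.png

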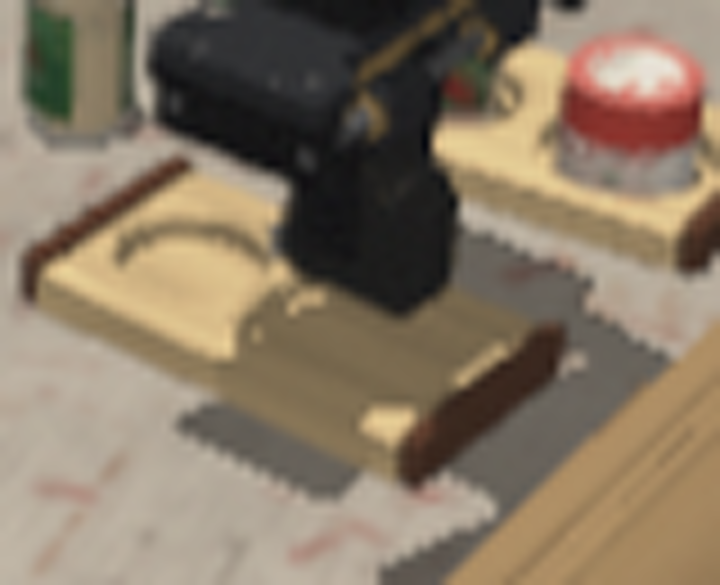

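```bash
python3 - <<'E'
from h import *
S=viewer.camera('scene')
a=S['pixels'][180:205,262:295].astype(float);a=np.clip(a*3.5,0,255).astype(np.uint8)
a=cv2.resize(a,None,fx=20,fy=20,interpolation=cv2.INTER_CUBIC);p=status.get_obs()['position']
for x in(-.032,.032):
  for z in (-.0255,.0345):
    u,v=proj(S,p+[x,.0175,z]);cv2.circle(a,(int((u-262+.5)*20),int((v-180+.5)*20)),4,(0,0,255),-1)
cv2.imwrite('pics/p7.png',a)
E
```

```text
(no output)
```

View pics/p7.png

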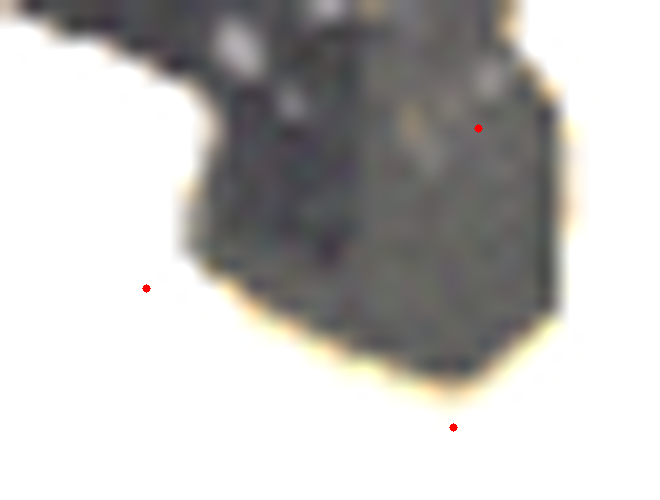

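>>> arm_command:
  delta_pos:
    - [0, -0.001, 0.01]
    - [0, -0.001, 0.017]
    - [0, -0.001, 0.023]
    - [0, -0.001, 0.028]
    - [0, -0.001, 0.032]
    - [0, -0.001, 0.0335]
    - [0, -0.001, 0.0335]
    - [0, -0.001, 0.0335]
  delta_rot:
    - [0, 0, 0]
    - [0, 0, 0]
    - [0, 0, 0]
    - [0, 0, 0]
    - [0, 0, 0]
    - [0, 0, 0]
    - [0, 0, 0]
    - [0, 0, 0]
  gripper: [1, 1, 1, 1, 1, 1, 1, 1]

```text
time: 16.33
position: [0.5019, -0.0252, 0.0319]
tool_rot: [1.0, 0.004, -0.0, -0.0]
ft_force: [0.5, 0.6, -1.4]
grip_width: 0.0337
grip_force: 19.8
```

>>> arm_command:
  delta_pos:
    - [0, 0, 0]
    - [0, 0, 0]
    - [0, 0, 0]
    - [0, 0, 0]
    - [0, 0, 0]
    - [0, 0, -0.03]
    - [0, 0, -0.06]
    - [0, 0, -0.1]
    - [0, 0, -0.135]
    - [0, 0, -0.135]
  delta_rot:
    - [0, 0, 0]
    - [0, 0, 0]
    - [0, 0, 0]
    - [0, 0, 0]
    - [0, 0, 0]
    - [0, 0, 0]
    - [0, 0, 0]
    - [0, 0, -6]
    - [0, 0, -12]
    - [0, 0, -19]
  gripper: [-1, -1, -1, -1, -1, -1, -1, -1, -1, -1]

```text
time: 17.17
position: [0.5062, -0.0262, 0.1734]
tool_rot: [0.985, 0.172, 0.006, 0.003]
ft_force: [-0.2, -0.5, -0.7]
grip_width: 0.0856
grip_force: 0.0
```

```bash
python3 - <<'E'
from h import *
plan((.691,-.093,.15),-49)
E
```

```text
t 17.17 pos [ 0.5062 -0.0262  0.1734] closing -70.2 q6 0.95 dpos [0.1509 0.1253 0.0261] rz -21.2
```

>>> arm_command:
  delta_pos:
    - [0.15, 0.125, 0.01]
    - [0.15, 0.125, 0.01]
    - [0.15, 0.125, 0.01]
    - [0.15, 0.125, 0.01]
    - [0.15, 0.125, 0.01]
    - [0.15, 0.125, 0.01]
    - [0.15, 0.125, 0.01]
    - [0.15, 0.125, 0.01]
    - [0.15, 0.125, 0.01]
  delta_rot:
    - [0, 0, -7]
    - [0, 0, -14]
    - [0, 0, -21]
    - [0, 0, -21]
    - [0, 0, -21]
    - [0, 0, -21]
    - [0, 0, -21]
    - [0, 0, -21]
    - [0, 0, -21]
  gripper: [-1, -1, -1, -1, -1, -1, -1, -1, -1]

```text
time: 17.92
position: [0.6832, -0.0922, 0.1568]
tool_rot: [0.938, 0.346, -0.001, -0.001]
ft_force: [-0.1, 0.5, -0.4]
grip_width: 0.0869
grip_force: 0.0
```

```bash
python3 - <<'E'
from h import *
plan((.691,-.093,.077),-49)
S=viewer.camera('scene');T=viewer.camera('top');p=status.get_obs()['position'];print(proj(S,p),proj(T,p),'cap',proj(S,(.691,-.093,.105)))
a=cv2.resize(S['pixels'][120:210,235:315],None,fx=5,fy=5,interpolation=cv2.INTER_CUBIC);b=cv2.resize(T['pixels'][160:250,265:345],None,fx=5,fy=5,interpolation=cv2.INTER_CUBIC);cv2.imwrite('pics/p8.png',np.hstack([a,b]))
E
```

```text
t 17.92 pos [ 0.6832 -0.0922  0.1568] closing -49.5 q6 0.57 dpos [0.0055 0.0058 0.0798] rz -0.5
(np.float64(250.7542663722589), np.float64(142.4180919071842)) (np.float64(304.62798791512085), np.float64(171.07407740562235)) cap (np.float64(248.96815371442355), np.float64(154.48024068227056))
```

View pics/p8.png

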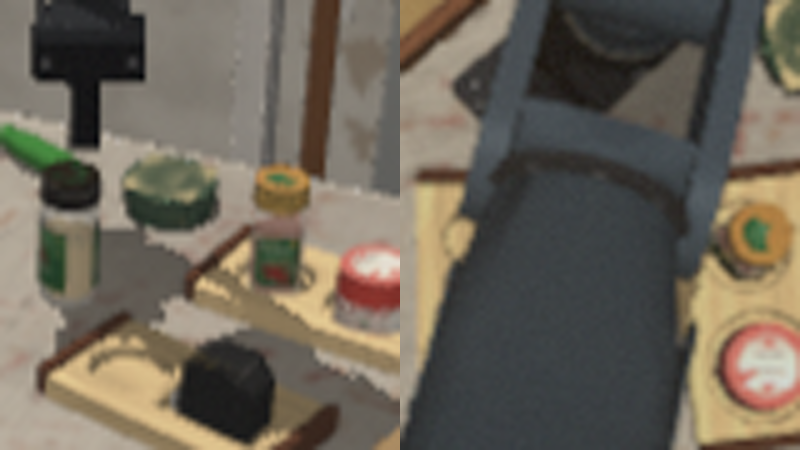

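>>> arm_command:
  delta_pos:
    - [0.004, 0.004, 0.0]
    - [0.006, 0.005, 0.0]
    - [0.006, 0.005, 0.0]
    - [0.006, 0.005, 0.025]
    - [0.006, 0.005, 0.05]
    - [0.006, 0.005, 0.07]
    - [0.006, 0.005, 0.079]
    - [0.006, 0.005, 0.079]
    - [0.006, 0.005, 0.079]
  delta_rot:
    - [0, 0, 0]
    - [0, 0, 0]
    - [0, 0, 0]
    - [0, 0, 0]
    - [0, 0, 0]
    - [0, 0, 0]
    - [0, 0, 0]
    - [0, 0, 0]
    - [0, 0, 0]
  gripper: [-1, -1, -1, -1, -1, -1, -1, -1, -1]

```text
time: 18.77
position: [0.693, -0.0929, 0.0781]
tool_rot: [0.938, 0.346, -0.0, -0.0]
ft_force: [0.3, -0.4, 0.7]
grip_width: 0.0866
grip_force: 0.0
```

>>> arm_command:
  delta_pos:
    - [0, 0, 0]
    - [0, 0, 0]
    - [0, 0, 0]
    - [0, 0, 0]
    - [0, 0, 0]
    - [0, 0, 0]
    - [0, 0, 0]
    - [0, 0, 0]
    - [0, 0, 0]
    - [0, 0, 0]
  delta_rot:
    - [0, 0, 0]
    - [0, 0, 0]
    - [0, 0, 0]
    - [0, 0, 0]
    - [0, 0, 0]
    - [0, 0, 0]
    - [0, 0, 0]
    - [0, 0, 0]
    - [0, 0, 0]
    - [0, 0, 0]
  gripper: [1, 1, 1, 1, 1, 1, 1, 1, 1, 1]
  grip_force: 15

```text
time: 19.6
position: [0.6931, -0.0931, 0.0783]
tool_rot: [0.938, 0.346, 0.0, 0.0]
ft_force: [0.1, -0.8, 0.5]
grip_width: 0.0445
grip_force: 14.9
```

```bash
python3 - <<'E'
from h import *
plan((.583,-.025,.18),-49)
E
```

```text
t 19.6 pos [ 0.6931 -0.0931  0.0783] closing -49.5 q6 0.57 dpos [-0.0395 -0.1232 -0.1018] rz -0.5
```

>>> arm_command:
  delta_pos:
    - [0, 0, -0.03]
    - [0, 0, -0.06]
    - [0, 0, -0.09]
    - [-0.0395, -0.1235, -0.09]
    - [-0.0395, -0.1235, -0.09]
    - [-0.0395, -0.1235, -0.09]
    - [-0.0395, -0.1235, -0.09]
    - [-0.0395, -0.1235, -0.09]
    - [-0.0395, -0.1235, -0.07]
    - [-0.0395, -0.1235, -0.045]
    - [-0.0395, -0.1235, -0.045]
    - [-0.0395, -0.1235, -0.045]
  delta_rot:
    - [0, 0, 0]
    - [0, 0, 0]
    - [0, 0, 0]
    - [0, 0, 0]
    - [0, 0, 0]
    - [0, 0, 0]
    - [0, 0, 0]
    - [0, 0, 0]
    - [0, 0, 0]
    - [0, 0, 0]
    - [0, 0, 0]
    - [0, 0, 0]
  gripper: [1, 1, 1, 1, 1, 1, 1, 1, 1, 1, 1, 1]

```text
time: 20.6
position: [0.5824, -0.0249, 0.1219]
tool_rot: [0.938, 0.346, -0.001, -0.001]
ft_force: [-0.2, -0.2, -1.0]
grip_width: 0.0448
grip_force: 14.9
```

```bash
python3 - <<'E'
from h import *
plan((.583,-.025,.0848),-49)
S=viewer.camera('scene');p=status.get_obs()['position'];k=lambda q:np.round((np.array(proj(S,q))-[235,140]+.5)*8)
print('base',k(p-[0,0,.0783]),'rim',k((.583,-.025,.018)))
cv2.imwrite('pics/p9.png',cv2.resize(S['pixels'][140:210,235:320],None,fx=8,fy=8,interpolation=cv2.INTER_CUBIC))
E
```

```text
t 20.6 pos [ 0.5824 -0.0249  0.1219] closing -49.5 q6 0.63 dpos [0.0005 0.0006 0.0371] rz -0.5
base [208. 374.] rim [206. 425.]
```

View pics/p9.png

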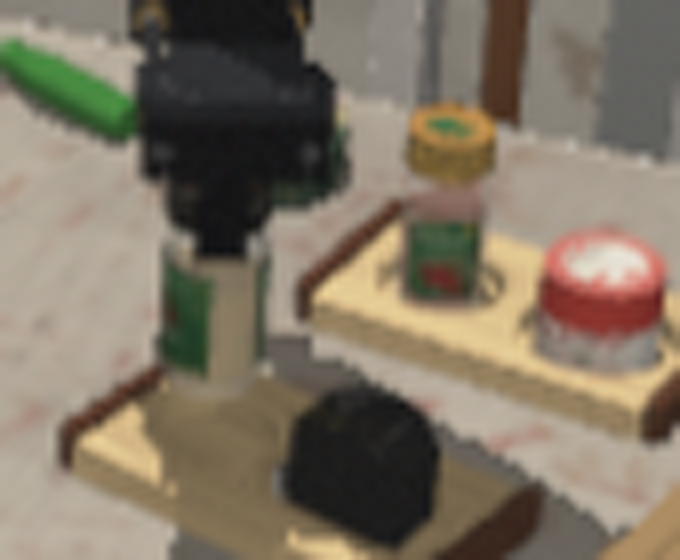

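>>> arm_command:
  delta_pos:
    - [0, 0, 0.01]
    - [0, 0, 0.018]
    - [0, 0, 0.025]
    - [0, 0, 0.031]
    - [0, 0, 0.035]
    - [0, 0, 0.0365]
    - [0, 0, 0.0365]
    - [0, 0, 0.0365]
  delta_rot:
    - [0, 0, 0]
    - [0, 0, 0]
    - [0, 0, 0]
    - [0, 0, 0]
    - [0, 0, 0]
    - [0, 0, 0]
    - [0, 0, 0]
    - [0, 0, 0]
  gripper: [1, 1, 1, 1, 1, 1, 1, 1]

```text
time: 21.32
position: [0.5827, -0.0247, 0.0866]
tool_rot: [0.938, 0.346, 0.0, 0.0]
ft_force: [0.7, -1.3, -1.8]
grip_width: 0.0443
grip_force: 14.9
```

```bash
python3 -c "
from h import *
plan((.583,-.025,.0846))"
```

```text
t 21.32 pos [ 0.5827 -0.0247  0.0866] closing -49.5 q6 0.63 dpos [-0.      0.0005  0.002 ] rz None
```

Lower the last 2 mm, release and rise clear.

>>> arm_command:
  delta_pos:
    - [0, 0, 0.001]
    - [0, 0, 0.0018]
    - [0, 0, 0.0018]
    - [0, 0, 0.0018]
    - [0, 0, 0.0018]
    - [0, 0, 0.0018]
    - [0, 0, 0.0018]
    - [0, 0, 0.0018]
    - [0, 0, -0.03]
    - [0, 0, -0.07]
    - [0, 0, -0.11]
    - [0, 0, -0.15]
  delta_rot:
    - [0, 0, 0]
    - [0, 0, 0]
    - [0, 0, 0]
    - [0, 0, 0]
    - [0, 0, 0]
    - [0, 0, 0]
    - [0, 0, 0]
    - [0, 0, 0]
    - [0, 0, 0]
    - [0, 0, 0]
    - [0, 0, 0]
    - [0, 0, 0]
  gripper: [1, 1, 1, -1, -1, -1, -1, -1, -1, -1, -1, -1]

```text
time: 22.32
position: [0.582, -0.0245, 0.238]
tool_rot: [0.938, 0.346, -0.0, -0.0]
ft_force: [1.8, 0.3, -0.4]
grip_width: 0.0859
grip_force: 0.0
```

>>> arm_command:
  delta_pos:
    - [0.0, -0.2, -0.05]
    - [0.0, -0.2, -0.05]
    - [0.0, -0.2, -0.05]
    - [0.0, -0.2, -0.05]
    - [0.0, -0.2, -0.05]
    - [0.0, -0.2, -0.05]
    - [0.0, -0.2, -0.05]
  delta_rot:
    - [0, 0, 0]
    - [0, 0, 0]
    - [0, 0, 0]
    - [0, 0, 0]
    - [0, 0, 0]
    - [0, 0, 0]
    - [0, 0, 0]
  gripper: [-1, -1, -1, -1, -1, -1, -1]

```text
time: 22.9
position: [0.4516, 0.1288, 0.2875]
tool_rot: [0.938, 0.348, 0.001, 0.0]
ft_force: [0.3, -0.6, -0.0]
grip_width: 0.0871
grip_force: 0.0
```

```bash
python3 - <<'E'
from h import *
S=viewer.camera('scene');T=viewer.camera('top')
a=cv2.resize(S['pixels'][140:220,230:340],(440,320),interpolation=cv2.INTER_CUBIC);b=cv2.resize(T['pixels'][180:260,260:345],(340,320),interpolation=cv2.INTER_CUBIC);cv2.imwrite('pics/p10.png',np.hstack([a,b]))
E
```

```text
(no output)
```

View pics/p10.png

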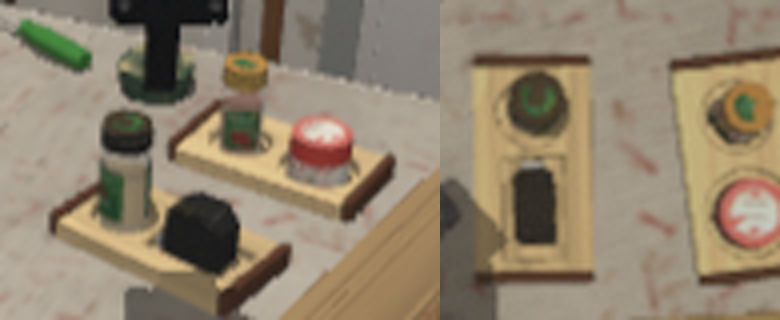

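```bash
python3 -c "
from rig import robot
print(robot.hand_in())"
```

```text
the job is handed in; nothing more can be done
None
```

Both kits are made up in the order asked and handed in at about 23 s. The final pictures show all four items upright in their wells, and I never went near the wax tin or the sanding block; the hand-in returned no verdict.

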